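# Turn the folded lantern up to full

### The job

Switch on the folded lantern and turn it up to full: with the closed fingertips pointing down, press the round button in its middle, then lightly slide the fingertips along the curved dimmer bar from its shortest rib to its longest, touching all five ribs in turn and keeping the bar slightly pressed between them, but never down to its stop. Then take the hand away; do not lift or shift the lantern, and leave everything else where it stands.

Things in the scene. Friction and masses are not known exactly. Their poses are not given: they have to be found in the camera images.
- lantern: plastic folding lantern folded flat to a white round drum, 200 mm across, loose, 0.9 to 1.3 kg. Origin: centre of its underside, z up. Deck 45 mm high; on it a stack of discs (radius 48 mm, top 56 mm high) with a button in the middle, and round that a black curved dimmer bar with five ribs. A thin steel bail lies at its own -x side, 111 mm from the axis, 33 mm high.
- bar (a joint): how far the curved dimmer bar is pressed down, m: 0 at rest, 0.010 at its stop; it stays level, 0.5 N starts it, 3 N brings it to its stop, and it springs back. Centre line: arc of radius 78 mm about the lantern's axis, from -104 to +104 degrees (0 = lantern's x axis, + counter-clockwise from above), 26 mm wide, top 57 mm high at rest; ribs at -96, -48, 0, 48, 96 degrees.
- rib1: the first (shortest) of the five raised aluminium ribs on the lantern's bar, 8 mm long along the radius, rounded, 10 mm wide along the arc, 1.5 mm proud of the bar, top 58.5 mm above the sideboard at rest; origin on the middle of its top, x axis horizontal, radially outward
- rib2: the second of the five raised aluminium ribs on the lantern's bar, 12 mm long along the radius, rounded, 10 mm wide along the arc, 1.5 mm proud of the bar, top 58.5 mm above the sideboard at rest; origin on the middle of its top, x axis horizontal, radially outward
- rib3: the third (middle) of the five raised aluminium ribs on the lantern's bar, 16 mm long along the radius, rounded, 10 mm wide along the arc, 1.5 mm proud of the bar, top 58.5 mm above the sideboard at rest; origin on the middle of its top, x axis horizontal, radially outward
- rib4: the fourth of the five raised aluminium ribs on the lantern's bar, 20 mm long along the radius, rounded, 10 mm wide along the arc, 1.5 mm proud of the bar, top 58.5 mm above the sideboard at rest; origin on the middle of its top, x axis horizontal, radially outward
- rib5: the fifth (longest) of the five raised aluminium ribs on the lantern's bar, 24 mm long along the radius, rounded, 10 mm wide along the arc, 1.5 mm proud of the bar, top 58.5 mm above the sideboard at rest; origin on the middle of its top, x axis horizontal, radially outward
- button_top (a point): middle of the top of the grey round button (radius 14 mm) on the lantern's axis, 66 mm above the sideboard at rest, standing 10 mm above the discs around it
- button (a joint): how far the button is pressed down, m: 0 at rest, 0.006 at its stop; sprung, about 1.3 N starts it and 4 N brings it to its stop
- case: bystander: aluminium gift case with two lever latches and a handle on its front, 240 x 170 x 75 mm, loose, 1.4 kg; origin at the centre of its underside
- bowl: bystander: celadon bowl, 120 mm across, 55 mm high; origin at the centre of its underside
- dish: bystander: small glass dish, 80 mm across, 25 mm high; origin at the centre of its underside
- fork: bystander: stainless cake fork lying flat, 150 mm long along its x axis, 23 mm wide, 4 mm thick; origin at its middle, on its underside
- tin: bystander: brass candle tin with a white lid, 56 mm across, 45 mm high; origin at the centre of its underside
- jar: bystander: amber glass jar with a white label and cap, 66 mm across, 75 mm high; origin at the centre of its underside
Not all that is in view belongs to the job. Leave any purple or yellow look-alike of the lantern alone.

How it is judged:
On the way, in this order (a step that is already met when the one before it is completed fails the run):
1. the round button in the lantern's middle is pressed at least 3.5 mm (value of joint button above 0.0035 m), for 0.05 s.
2. the fingertips touch the first (shortest) rib (contact force between the fingers and rib1 above 0.3 N), for 0.04 s.
3. sliding on: the bar is still pressed (over 0.5 mm) while the fingertips are between ribs 1 and 2 (value of joint bar above 0.0005 m and contact force between the fingers and rib1 below 0.05 N and contact force between the fingers and rib2 below 0.05 N), for 0.04 s.
4. the fingertips touch the second rib (contact force between the fingers and rib2 above 0.3 N), for 0.04 s.
5. sliding on: the bar is still pressed (over 0.5 mm) while the fingertips are between ribs 2 and 3 (value of joint bar above 0.0005 m and contact force between the fingers and rib2 below 0.05 N and contact force between the fingers and rib3 below 0.05 N), for 0.04 s.
6. the fingertips touch the third (middle) rib (contact force between the fingers and rib3 above 0.3 N), for 0.04 s.
7. sliding on: the bar is still pressed (over 0.5 mm) while the fingertips are between ribs 3 and 4 (value of joint bar above 0.0005 m and contact force between the fingers and rib3 below 0.05 N and contact force between the fingers and rib4 below 0.05 N), for 0.04 s.
8. the fingertips touch the fourth rib (contact force between the fingers and rib4 above 0.3 N), for 0.04 s.
9. sliding on: the bar is still pressed (over 0.5 mm) while the fingertips are between ribs 4 and 5 (value of joint bar above 0.0005 m and contact force between the fingers and rib4 below 0.05 N and contact force between the fingers and rib5 below 0.05 N), for 0.04 s.
10. the fingertips touch the fifth (longest) rib (contact force between the fingers and rib5 above 0.3 N), for 0.04 s.
At the end, for the whole second after the job is handed in: Button and dimmer bar are back up (within 1 mm), the lantern stands upright, at rest and within 25 mm of where it was, and every bystander is within 20 mm of where it was (value of joint each of bar, button below 0.001 m and distance of lantern from where it was at the start of the episode below 0.025 m and angle between lantern's own z axis and vertical below 0.05 rad and linear speed of lantern below 0.02 m/s and distance of each of case, bowl, dish, fork, tin, jar from where it was at the start of the episode below 0.02 m); the robot touches nothing.
It fails at once if the dimmer bar is pressed hard, down to its stop (9.5 mm or more) (value of joint bar above 0.0095 m).
It fails at once if the lantern is pushed away (25 mm), lifted (12 mm) or tipped (0.15 rad) (distance of lantern from where it was at the start of the episode above 0.025 m or height (world z) of lantern above 0.012 m or angle between lantern's own z axis and vertical above 0.15 rad).
It fails at once if a bystander is moved or lifted (20 mm) (distance of any of case, bowl, dish, fork, tin, jar from where it was at the start of the episode above 0.02 m).
It also fails if it takes over 58 s, if anything falls off the work surface, if the arm or the gripper's body presses on something with over 40 N, if the wrist force passes 120 N, or if a joint passes its speed limit or range.

### The arm

A 6-joint arm with a two-finger parallel gripper is mounted at the origin on the work surface. World frame = base frame: x ahead of the robot, y to its left, z up, the work surface at z = 0. Lengths are in m, angles in rad, forces in N, time in s.
With the tool pointing down it reaches from about 0.2 to 0.875 m from the base axis. Payload 3.4 kg.
Tool frame: the origin (TCP) lies between the finger pads; the fingertips stand 11 mm ahead of it and the grasp point (between the pads) lies 8 mm behind it; z points along the fingers, y is the line along which they close (so a half turn about z gives the same grasp; the last joint's range is limited). The gripper opens to 94 mm and grips with 3 to 60 N. Pads are 16 mm wide; open, the fingers measure 119 mm over their backs; the gripper's body (75 mm by 177 mm) begins 78 mm behind the grasp point.
Start: joints at [1.099, 0.276, 1.505, -0, 1.361, -0.121], TCP at [0.198, 0.54, 0.216] pointing down, gripper open.
Joint ranges: [-2.89, 2.89], [-0.75, 2.08], [0.22, 2.7], [-1.18, 4.32], [0.11, 2.71], [-2.7, 2.7]. Speed limits (rad/s): [2.57, 2.57, 3.14, 3.14, 3.14, 3.14].

### API

Orientations are given as a unit quaternion [w, x, y, z].
In Python, from plant import readout, snapshot, camera_params, robot gives the robot as it stands.
- The arm moves only by the tool play_rows, never from a script. Its argument "rows" is a list that holds one entry, the list of rows, each a list of 7 numbers: the closure, from 0 (fully open) to 1 (shut), then the shift along the tool's x, y, z in mm, then the turn, a rotation vector about the tool's x, y, z in rad. A call has 1 to 20 rows; each row is the pose to reach, as a shift and turn from the pose commanded when the call began, along the tool's axes at that moment; what a row does not reach only later rows make up. A row lasts 1/8 s, in which the tool goes at most 62.5 mm and 10.7 degrees, less where a joint would pass 70% of its speed; a pose out of reach is approached as far as the arm can. A call with a gripper value outside its range is refused whole. The fingers move at their own pace and stop on an object; "force" is the grip in N (left out, the last holds). Time passes only in rows, so rows that repeat a pose let the fingers close. It gives the time, the measured TCP pose, the force, the opening and the grip force at its end, in the units of the state.
- readout.get_obs(): the state, without advancing time (a new reading comes with each control period).
- snapshot(name): name is "side" or "top" or "wrist"; returns the picture (420x560x3 uint8, red, green, blue); there is no depth.
- camera_params(name): a dict with "mtx" (3x3 intrinsics, pixels), "R" (3x3) and "t" (3): a world point X has camera coordinates R X + t. Camera axes: x right, y down, z forward; pixel columns grow to the right and rows downward; lengths in m; the calibration is good to about 2 mm. A picture is of the moment at which its call begins: read the wrist's pose just before it. camera_params takes no time and is no camera call; for the wrist camera it gives the pose at the moment of the call.
- robot.finish_job(): hands the job in; it is judged then, once.
The state is a dict: "time_s": time; "joint_positions": joint angles; "qvel": joint speeds; "tau": joint torques, N m; "position": TCP position; "ee_rot": TCP orientation; "ft_force": force on the tool from outside, world axes, zero at the start; "moment": the same for the moment, N m; "gripper_width": opening from 0.0 (shut) to 1.0 (fully open); "gripper_force": force on a finger pad.
Only numpy, scipy, OpenCV 4.12 (cv2) and the standard library are available. Lean on these libraries where they do the work, as an engineer would, in place of code of your own. Each camera call takes 0.05 s, during which the arm holds its last target. There are 200 camera calls.

## Working session

There is one attempt and no reset: what is moved stays moved. The work goes in short steps, Python scripts to look and compute and a tool call to move; the robot and the scene stay as the last step left them, time stands still between calls to the robot, and variables do not carry over. Pictures are saved under pics/ and viewed, at most 10 in all, crops included, and the job is handed in when it is done.

Besides the shell and the picture viewer there is one more tool, called after ">>>" as a command line: name --argument value ..., lists and objects as JSON in quotes. play_rows: Moves the arm, as the interface text tells. Its arguments: {"type":"object","properties":{"rows":{"type":"array","items":{"type":"array","items":{"type":"array","items":{"type":"number"}}}},"force":{"type":"number"}},"required":["rows"]}

```bash
mkdir -p pics; python3 - <<'E'
from plant import readout, snapshot, camera_params, robot
import cv2,numpy as np
for n in("top","side"):
    im=snapshot(n); cv2.imwrite(f"pics/{n}0.png",im[:,:,::-1])
    p=camera_params(n); print(n,np.round(p["mtx"],1).tolist(),np.round(-np.array(p["R"]).T@p["t"],3))
o=readout.get_obs(); print(o["time_s"],o["position"],o["ee_rot"],o["ft_force"])
E
```

```text
top [[535.5, 0.0, 279.5], [0.0, 535.5, 210.4], [0.0, 0.0, 1.0]] [ 0.406 -0.011  1.293]
side [[380.6, 0.0, 285.9], [0.0, 380.6, 210.9], [0.0, 0.0, 1.0]] [0.451 0.905 0.673]
0.1 [0.19740686 0.5395423  0.2157033 ] [-2.22076963e-04  1.74509297e-01  9.84655192e-01 -7.79937609e-04] [0.46530866 0.49295757 0.14437531]
```

View pics/top0.png

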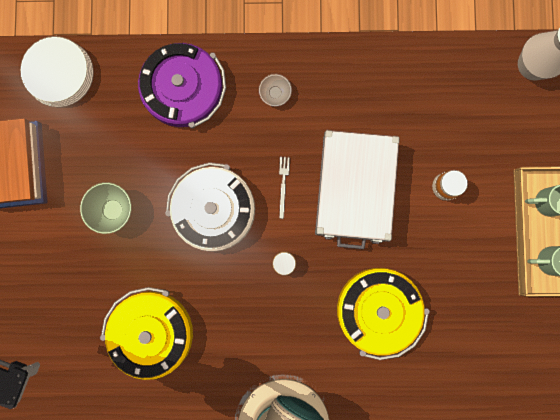

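The top view shows the white lantern at about (211,208). Its black bar runs down the right and bottom sides, and the bail is at the upper left. The fork is at (283,188), the tin at (284,264) and the bowl at (106,208).

```bash
cat > h.py <<'E'
from plant import readout, snapshot, camera_params, robot
import cv2,numpy as np
def ray(p,uv,z):
    R=np.array(p["R"]);c=-R.T@p["t"]
    d=R.T@np.linalg.inv(p["mtx"])@np.array([*uv,1.]); return c+d*(z-c[2])/d[2]
def pix(p,X):
    q=np.array(p["R"])@X+p["t"]; q=np.array(p["mtx"])@q; return q[:2]/q[2]
E
python3 - <<'E'
from h import *
im=cv2.imread("pics/top0.png");p=camera_params("top")
c=im[150:265,150:270]; cv2.imwrite("pics/topc.png",cv2.resize(c,None,fx=5,fy=5,interpolation=cv2.INTER_CUBIC))
for uv in[(210.5,208)]: print("button",ray(p,uv,.066))
hsv=cv2.cvtColor(im,cv2.COLOR_BGR2HSV)
m=(hsv[...,2]<70).astype(np.uint8); yy,xx=np.mgrid[:420,:560]; m[(xx-211)**2+(yy-208)**2>42**2]=0
n,l,s,ce=cv2.connectedComponentsWithStats(m)
for i in range(1,n):
    if s[i,4]>15: print(s[i],ce[i],ray(p,ce[i],.057)[:2])
E
```

```text
button [0.50524268 0.16362748 0.066     ]
[228 178   8   8  21] [231.66666667 181.33333333] [0.56784347 0.11575659]
[234 183  16  26 223] [241.83408072 195.88789238] [0.53362085 0.09212101]
[238 212  12  16  91] [243.53846154 217.25274725] [0.4838978  0.08823986]
```

View pics/topc.png

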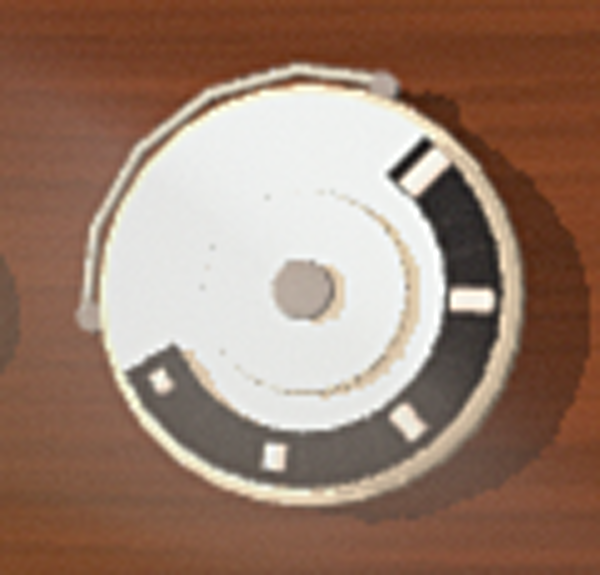

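In the crop, the button is at (304,290). The ribs from shortest to longest are at (161,380), (274,457), (408,423), (472,300) and (425,170). This is the real lantern, and the ribs run counter-clockwise. Next I'll fit the pose from these points.

```bash
cat >> h.py <<'E'
A=np.radians([-96,-48,0,48,96])
def fit(P,B):  # ribs' and button's xy -> centre, heading, residuals
    M=np.array([[.078*np.cos(a),.078*np.sin(a)] for a in A]+[[0,0]]); Q=np.array(list(P)+[B])
    m,q=M-M.mean(0),Q-Q.mean(0)
    th=np.arctan2((m[:,0]*q[:,1]-m[:,1]*q[:,0]).sum(),(m*q).sum())
    R=np.array([[np.cos(th),-np.sin(th)],[np.sin(th),np.cos(th)]]); c=Q.mean(0)-R@M.mean(0)
    return c,th,Q-(M@R.T+c)
def tool(X):
    from scipy.spatial.transform import Rotation as Ro
    o=readout.get_obs(); w=o["ee_rot"]
    return Ro.from_quat([w[1],w[2],w[3],w[0]]).inv().apply(np.array(X)-o["position"])*1e3
E
python3 - <<'E'
from h import *
p=camera_params("top")
f=lambda x,y:((x+.5)/5-.5+150,(y+.5)/5-.5+150)
P=[ray(p,f(*u),.0585)[:2] for u in[(161,380),(274,457),(408,423),(472,300),(425,170)]]
c,th,r=fit(P,ray(p,f(304,290),.066)[:2]); print(c,np.degrees(th),np.round(r*1e3,1).tolist())
print(tool([*c,.18]))
E
```

```text
[0.50678151 0.1647321 ] -141.90899021365496 [[0.2, 0.2], [-0.3, 0.4], [-0.5, 0.1], [0.1, 0.1], [1.2, 0.1], [-0.6, -0.9]]
[-419.34595897 -245.60307979   36.03037513]
```

>>> play_rows --rows '[[[1,-40,-24,0,0,0,0],[1,-80,-48,0,0,0,0],[1,-120,-72,0,0,0,0],[1,-160,-96,0,0,0,0],[1,-200,-120,0,0,0,0],[1,-240,-144,0,0,0,0],[1,-280,-168,0,0,0,0],[1,-320,-190,0,0,0,0],[1,-360,-212,10,0,0,0],[1,-390,-230,20,0,0,0],[1,-410,-240,30,0,0,0],[1,-419,-245.5,36,0,0,0],[1,-419,-245.5,36,0,0,0],[1,-419,-245.5,36,0,0,0],[1,-419,-245.5,36,0,0,0],[1,-419,-245.5,36,0,0,0]]]' --force 20

```text
time_s: 2.1
position: [0.5065, 0.166, 0.1809]
ee_rot: [0.0, 0.174, 0.985, 0.0]
ft_force: [0.1, 0.7, 0.1]
gripper_width: 0.009
gripper_force: 0.0
```

```bash
python3 - <<'E'
from h import *
o=readout.get_obs(); p=camera_params("wrist"); im=snapshot("wrist"); cv2.imwrite("pics/w1.png",im[:,:,::-1])
print(o["time_s"],o["position"],o["ee_rot"],o["ft_force"],o["gripper_width"],o["joint_positions"])
print({k:np.round(v,4).tolist() for k,v in p.items()})
print(tool([.5068,.1647,.18]))
for a in A-np.radians(141.91): print(pix(p,np.array([.5068+.078*np.cos(a),.1647+.078*np.sin(a),.0585])))
print(pix(p,np.array([.5068,.1647,.066])))
import pickle;pickle.dump(p,open("w1.pkl","wb"))
E
```

```text
2.1 [0.50652505 0.16604985 0.18085946] [3.03280332e-04 1.74043824e-01 9.84737837e-01 2.16841127e-04] [0.08423635 0.69239947 0.13364311] 0.00910248303782181 [ 1.86079093e-01  2.35709189e-01  1.65271409e+00  2.01605538e-04
  1.25244873e+00 -1.03491086e+00]
{'mtx': [[357.3162, 0.0, 285.8765], [0.0, 357.3162, 210.7738], [0.0, 0.0, 1.0]], 'R': [[0.3435, 0.9391, 0.0008], [0.9037, -0.3308, 0.2717], [0.2554, -0.0926, -0.9624]], 't': [-0.3306, -0.4217, 0.2433]}
[-0.65496523 -1.09562545  0.78706192]
[343.7343577  133.46108451]
[266.0521635  113.73782713]
[202.02550933 159.25762856]
[196.64240854 232.5317672 ]
[246.00309661 283.68220023]
[283.74023852 210.52606611]
```

View pics/w1.png

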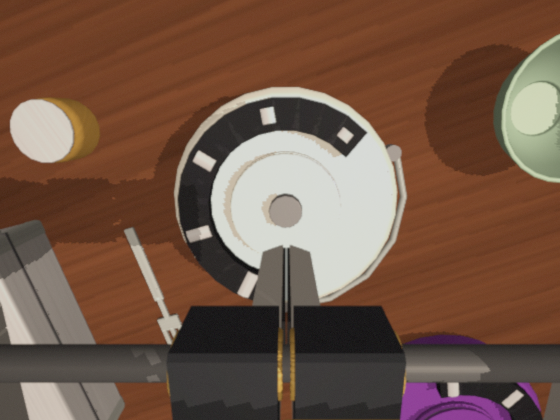

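The wrist view shows the button at (286,211). Ribs 1–4 are at (345,135), (268,116), (204,160) and (199,234), all about 2 px (1 mm) from prediction, so the centre is about (0.507, 0.1655). I'll descend onto the button now.

>>> play_rows --rows '[[[1,0,0,20,0,0,0],[1,0,0,45,0,0,0],[1,0,0,70,0,0,0],[1,0,0,85,0,0,0],[1,0,0,95,0,0,0],[1,0,0,100,0,0,0],[1,0,0,102,0,0,0],[1,0,0,102,0,0,0],[1,0,0,102,0,0,0]]]'

```text
time_s: 3.28
position: [0.5071, 0.1656, 0.0789]
ee_rot: [0.0, 0.174, 0.985, 0.0]
ft_force: [0.0, 0.4, 0.8]
gripper_width: 0.006
gripper_force: 0.0
```

>>> play_rows --rows '[[[1,0,0,2,0,0,0],[1,0,0,4,0,0,0],[1,0,0,6,0,0,0],[1,0,0,6,0,0,0],[1,0,0,6,0,0,0],[1,0,0,6,0,0,0]]]'

```text
time_s: 4.03
position: [0.5071, 0.1656, 0.0727]
ee_rot: [0.0, 0.174, 0.985, 0.0]
ft_force: [0.9, 0.2, 3.9]
gripper_width: 0.008
gripper_force: 1.7
```

>>> play_rows --rows '[[[1,0,0,0.7,0,0,0],[1,0,0,0.7,0,0,0],[1,0,0,0.7,0,0,0]]]'

```text
time_s: 4.4
position: [0.5071, 0.1656, 0.0719]
ee_rot: [0.0, 0.174, 0.985, 0.0]
ft_force: [1.2, 0.2, 4.2]
gripper_width: 0.006
gripper_force: 1.8
```

```bash
python3 - <<'E'
from h import *
o=readout.get_obs(); print(o["time_s"],o["position"],o["ft_force"],o["gripper_width"])
C=np.array([.507,.1655]);th=np.radians(-141.91)
for d in (-96,-72,-48,-24,0,24,48,72,96): 
    a=th+np.radians(d); print(d,np.round(tool([*(C+.078*np.array([np.cos(a),np.sin(a)])),.066]),1))
E
```

```text
4.4 [0.50714581 0.16557911 0.07191385] [1.16806768 0.15793021 4.19355101] 0.00569761508490062
-96 [61.7 47.7  5.9]
-72 [75.9 18.5  5.9]
-48 [ 76.9 -13.9   5.9]
-24 [ 64.6 -44.    5.8]
0 [ 41.2 -66.4   5.8]
24 [ 10.7 -77.4   5.9]
48 [-21.6 -75.    5.9]
72 [-50.2 -59.7   5.9]
96 [-70.1 -34.1   5.9]
```

>>> play_rows --rows '[[[1,0,0,-10,0,0,0],[1,0,0,-25,0,0,0],[1,10,8,-30,0,0,0],[1,30,24,-30,0,0,0],[1,50,39,-30,0,0,0],[1,62,48,-25,0,0,0],[1,62,48,-15,0,0,0],[1,62,48,-6,0,0,0],[1,62,48,-3,0,0,0],[1,62,48,-3,0,0,0],[1,62,48,-3,0,0,0]]]'

```text
time_s: 5.78
position: [0.4655, 0.2316, 0.0749]
ee_rot: [0.0, 0.175, 0.985, 0.0]
ft_force: [0.1, -1.0, 0.2]
gripper_width: 0.005
gripper_force: 0.0
```

```bash
python3 - <<'E'
from h import *
o=readout.get_obs(); print(o["time_s"],o["position"],o["ft_force"])
p=camera_params("wrist"); im=snapshot("wrist"); cv2.imwrite("pics/w2.png",im[:,:,::-1])
C=np.array([.507,.1655]);th=np.radians(-141.91)
for a in A+th: print(pix(p,np.array([*(C+.078*np.array([np.cos(a),np.sin(a)])),.0585])))
print(pix(p,np.array([*C,.066])), pix(p,o["position"]-[0,0,.011]))
E
```

```text
5.775 [0.46547518 0.23164121 0.07490797] [ 0.11175821 -0.97266241  0.21869956]
[284.97075248 257.40109626]
[171.94594972 231.83601149]
[ 85.74455857 290.92182741]
[ 87.39753044 382.31353483]
[160.94539403 443.59128774]
[203.23213954 360.52167358] [284.99791596 261.18603624]
```

View pics/w2.png

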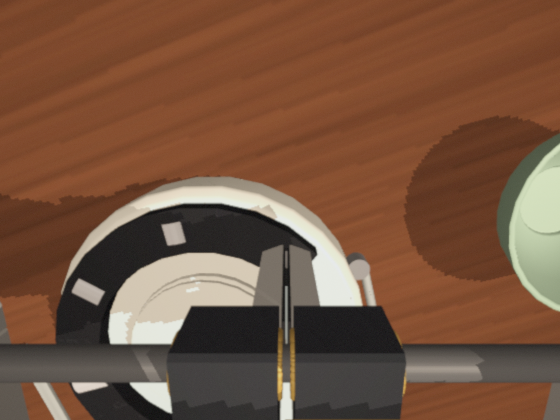

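The wrist view shows the fingertips over rib 1. Rib 2 at (174,233) and rib 3 at (88,291) are within about 2 px of prediction. I'll lower gently.

>>> play_rows --rows '[[[1,0,0,3,0,0,0],[1,0,0,6,0,0,0],[1,0,0,8,0,0,0],[1,0,0,10,0,0,0],[1,0,0,10,0,0,0],[1,0,0,10,0,0,0],[1,0,0,10,0,0,0]]]'

```text
time_s: 6.7
position: [0.4652, 0.2319, 0.0649]
ee_rot: [0.0, 0.174, 0.985, 0.0]
ft_force: [0.3, -0.6, 2.8]
gripper_width: 0.006
gripper_force: 0.9
```

```bash
python3 - <<'E'
from h import *
o=readout.get_obs(); print(o["time_s"],o["position"],o["ft_force"])
C=np.array([.507,.1658]);th=np.radians(-141.91)
p=o["position"]-[*C,0];print(np.hypot(*p[:2]),np.degrees(np.arctan2(p[1],p[0])-th))
for d in range(-96,105,12):
    a=th+np.radians(d); print(d,np.round(tool([*(C+.078*np.array([np.cos(a),np.sin(a)])),o["position"][2]]),1))
E
```

```text
6.7 [0.46515549 0.23189695 0.06493392] [ 0.28223007 -0.60812192  2.79411171]
0.07822895763252083 264.24698836769517
-96 [-0.4  0.1  0. ]
-84 [  8.2 -13.7  -0. ]
-72 [ 13.7 -29.1  -0. ]
-60 [ 16.  -45.2  -0. ]
-48 [ 14.8 -61.5  -0. ]
-36 [ 10.2 -77.1  -0. ]
-24 [  2.5 -91.5  -0. ]
-12 [  -8. -104.   -0.]
0 [ -20.9 -114.    -0. ]
12 [ -35.6 -121.1   -0. ]
24 [ -51.4 -125.    -0. ]
36 [ -67.7 -125.5   -0. ]
48 [ -83.8 -122.6   -0. ]
60 [ -98.9 -116.4    0. ]
72 [-112.3 -107.3    0. ]
84 [-123.6  -95.5    0. ]
96 [-132.2  -81.7    0. ]
```

The force is a bit higher than expected, so I'll ease up and check.

>>> play_rows --rows '[[[1,0,0,-1,0,0,0],[1,0,0,-1,0,0,0],[1,0,0,-1,0,0,0]]]'

```text
time_s: 7.08
position: [0.4651, 0.2319, 0.0658]
ee_rot: [0.0, 0.174, 0.985, 0.0]
ft_force: [1.4, -0.5, 1.2]
gripper_width: 0.004
gripper_force: 0.8
```

>>> play_rows --rows '[[[1,0,0,-1,0,0,0],[1,0,0,-1,0,0,0],[1,0,0,-1,0,0,0]]]'

```text
time_s: 7.45
position: [0.4651, 0.2319, 0.0668]
ee_rot: [0.0, 0.175, 0.985, 0.0]
ft_force: [0.5, -0.2, 0.7]
gripper_width: 0.005
gripper_force: 0.6
```

The readings at three heights fit the given geometry within about 1 N of noise. I'll start the slide with the bar about 2.8 mm down (4.3 mm on the ribs).

>>> play_rows --rows '[[[1,0,0,1.5,0,0,0],[1,0,0,1.5,0,0,0],[1,4,-7,1.5,0,0,0],[1,8,-14,1.5,0,0,0],[1,11.2,-21.2,1.5,0,0,0],[1,13.7,-29,1.5,0,0,0],[1,13.7,-29,1.5,0,0,0],[1,15.2,-37,1.5,0,0,0],[1,16,-45,1.5,0,0,0],[1,15.8,-53.3,1.5,0,0,0],[1,14.8,-61.5,1.5,0,0,0],[1,14.8,-61.5,1.5,0,0,0],[1,14.8,-61.5,1.5,0,0,0]]]'

```text
time_s: 9.07
position: [0.4296, 0.1786, 0.0652]
ee_rot: [-0.0, 0.174, 0.985, -0.001]
ft_force: [-0.1, -0.5, 2.0]
gripper_width: 0.004
gripper_force: 0.8
```

```bash
python3 - <<'E'
from h import *
o=readout.get_obs(); print(o["time_s"],o["position"],o["ft_force"])
C=np.array([.507,.1658]);th=np.radians(-141.91)
q=o["position"]-[*C,0];print(np.hypot(*q[:2]),np.degrees(np.arctan2(q[1],q[0])-th))
p=camera_params("wrist"); im=snapshot("wrist"); cv2.imwrite("pics/w3.png",im[:,:,::-1])
for a in A+th: print(pix(p,np.array([*(C+.078*np.array([np.cos(a),np.sin(a)])),.0555])))
for d in range(-48,105,6):
    a=th+np.radians(d); print(d,np.round(tool([*(C+.078*np.array([np.cos(a),np.sin(a)])),.0652]),1))
E
```

```text
9.075 [0.42963071 0.17859041 0.06518108] [-0.09979003 -0.47300469  2.03612436]
0.07841939308001793 312.5229722536364
[398.43068711 287.98328491]
[286.44915382 262.60433621]
[193.76241352 320.78696597]
[186.94245418 410.83941159]
[255.51942146 471.28679853]
-48 [-0.3  0.6 -0. ]
-42 [-2.2 -7.4 -0. ]
-36 [ -4.8 -15.1  -0. ]
-30 [ -8.3 -22.5  -0. ]
-24 [-12.5 -29.5  -0. ]
-18 [-17.5 -36.    0. ]
-12 [-23.1 -41.9   0. ]
-6 [-29.2 -47.3   0. ]
0 [-35.9 -51.9   0. ]
6 [-43.1 -55.9   0. ]
12 [-50.6 -59.    0. ]
18 [-58.4 -61.4   0. ]
24 [-66.5 -62.9   0. ]
30 [-74.6 -63.6   0. ]
36 [-82.8 -63.4  -0. ]
42 [-90.9 -62.4  -0. ]
48 [-98.8 -60.5  -0. ]
54 [-106.5  -57.9   -0. ]
60 [-113.9  -54.4   -0. ]
66 [-120.9  -50.2   -0. ]
72 [-127.4  -45.2   -0. ]
78 [-133.3  -39.6   -0. ]
84 [-1.387e+02 -3.350e+01 -1.000e-01]
90 [-1.433e+02 -2.680e+01 -1.000e-01]
96 [-1.473e+02 -1.960e+01 -1.000e-01]
102 [-1.504e+02 -1.210e+01 -1.000e-01]
```

View pics/w3.png

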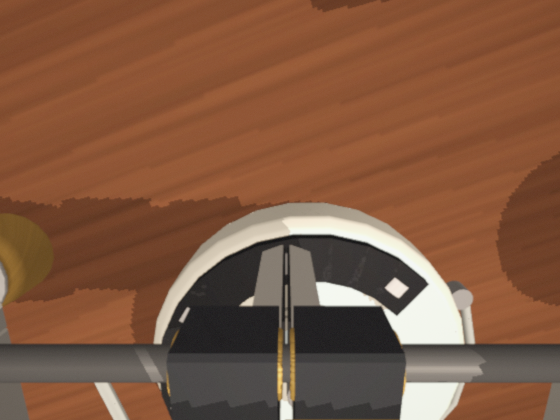

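The picture shows rib 1 at (397,288) against a predicted (398,288), so the lantern has not moved and the tips are on rib 2. I'll slide on to rib 4 and then rib 5.

>>> play_rows --rows '[[[1,-2,-7.5,0,0,0,0],[1,-5,-15,0,0,0,0],[1,-8.3,-22.5,0,0,0,0],[1,-12.5,-29.5,0,0,0,0],[1,-12.5,-29.5,0,0,0,0],[1,-17.5,-36,0,0,0,0],[1,-23,-42,0,0,0,0],[1,-29,-47.3,0,0,0,0],[1,-36,-52,0,0,0,0],[1,-36,-52,0,0,0,0],[1,-43,-56,0,0,0,0],[1,-50.5,-59,0,0,0,0],[1,-58.5,-61.5,0,0,0,0],[1,-66.5,-63,0,0,0,0],[1,-66.5,-63,0,0,0,0],[1,-74.5,-63.5,0,0,0,0],[1,-83,-63.5,0,0,0,0],[1,-91,-62.5,0,0,0,0],[1,-99,-60.5,0,0,0,0],[1,-99,-60.5,0,0,0,0]]]'

```text
time_s: 11.62
position: [0.5041, 0.0882, 0.0655]
ee_rot: [0.001, 0.174, 0.985, 0.0]
ft_force: [2.2, -1.2, 0.8]
gripper_width: 0.006
gripper_force: 0.8
```

```bash
python3 - <<'E'
from h import *
o=readout.get_obs(); print(o["time_s"],o["position"],o["ft_force"])
C=np.array([.507,.1658]);th=np.radians(-141.91)
q=o["position"]-[*C,0];print(np.hypot(*q[:2]),np.degrees(np.arctan2(q[1],q[0])-th))
for d in range(48,105,6):
    a=th+np.radians(d); print(d,np.round(tool([*(C+.078*np.array([np.cos(a),np.sin(a)])),.0652]),1))
E
```

```text
11.625 [0.50409281 0.08815167 0.06546576] [ 2.1647146  -1.17799507  0.81458477]
0.07770273580635705 49.765817274595626
48 [ 2.2 -1.   0.3]
54 [-5.5  1.7  0.3]
60 [-12.9   5.2   0.3]
66 [-19.9   9.4   0.3]
72 [-26.4  14.3   0.3]
78 [-32.3  19.9   0.4]
84 [-37.7  26.1   0.4]
90 [-42.3  32.8   0.4]
96 [-46.3  40.    0.4]
102 [-49.4  47.5   0.4]
```

>>> play_rows --rows '[[[1,0,0,0.2,0,0,0],[1,-7.5,2.5,0.2,0,0,0],[1,-15,6,0.2,0,0,0],[1,-22,10,0.2,0,0,0],[1,-28,15,0.2,0,0,0],[1,-28,15,0.2,0,0,0],[1,-34,20.5,0.2,0,0,0],[1,-39.5,27,0.2,0,0,0],[1,-44,33.5,0.2,0,0,0],[1,-48,40.5,0.2,0,0,0],[1,-48,40.5,0.2,0,0,0],[1,-48,40.5,0.2,0,0,0]]]'

```text
time_s: 13.12
position: [0.5621, 0.1104, 0.0654]
ee_rot: [0.001, 0.175, 0.985, 0.001]
ft_force: [1.4, 0.8, 1.2]
gripper_width: 0.008
gripper_force: 0.8
```

```bash
python3 - <<'E'
from h import *
o=readout.get_obs(); print(o["time_s"],o["position"],o["ft_force"])
C=np.array([.507,.1658]);th=np.radians(-141.91)
q=o["position"]-[*C,0];print(np.hypot(*q[:2]),np.degrees(np.arctan2(q[1],q[0])-th))
p=camera_params("wrist"); im=snapshot("wrist"); cv2.imwrite("pics/w4.png",im[:,:,::-1])
for a in A+th: print(pix(p,np.array([*(C+.078*np.array([np.cos(a),np.sin(a)])),.0555])))
E
```

```text
13.125 [0.56213857 0.11040353 0.06538935] [1.4151744  0.78865385 1.21222644]
0.0781602867731677 96.77632004931625
[468.91434546 -17.05556032]
[329.55761843 -57.33040334]
[211.34246201  34.38311505]
[201.38733422 171.82484214]
[283.28385432 260.95273189]
```

View pics/w4.png

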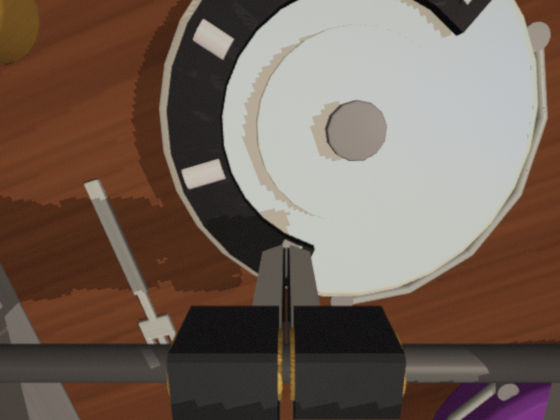

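Rib 4 is at (203,174) and rib 3 at (214,39), both within a few px of prediction. The tips cover rib 5, whose inner end shows at (288,244). I'll make a small stroke over it and then lift away.

>>> play_rows --rows '[[[1,1,-2,0.3,0,0,0],[1,0,0,0.3,0,0,0],[1,-1.5,3,0.3,0,0,0],[1,0,0,0.3,0,0,0],[1,0,0,-5,0,0,0],[1,0,0,-20,0,0,0],[1,0,0,-50,0,0,0],[1,0,0,-90,0,0,0],[1,0,0,-120,0,0,0],[1,60,60,-120,0,0,0],[1,110,110,-120,0,0,0],[1,160,160,-120,0,0,0],[1,200,200,-120,0,0,0],[1,200,200,-120,0,0,0],[1,200,200,-120,0,0,0],[1,200,200,-120,0,0,0]]]'

```text
time_s: 15.18
position: [0.4423, 0.3657, 0.1855]
ee_rot: [0.0, 0.174, 0.985, -0.0]
ft_force: [0.5, 0.4, -0.3]
gripper_width: 0.002
gripper_force: 0.0
```

```bash
python3 - <<'E'
from h import *
im=snapshot("top"); a=cv2.imread("pics/top0.png"); b=im[:,:,::-1].copy()
o=readout.get_obs(); print(o["time_s"],o["position"],o["ft_force"],abs(o["qvel"]).max())
cv2.imwrite("pics/end.png",np.vstack([b[130:270,60:460],a[130:270,60:460]]).repeat(2,0).repeat(2,1))
E
```

```text
15.225 [0.44254146 0.36537134 0.1854348 ] [-0.46976678 -0.32127969 -0.1664043 ] 0.011697731046410576
```

View pics/end.png

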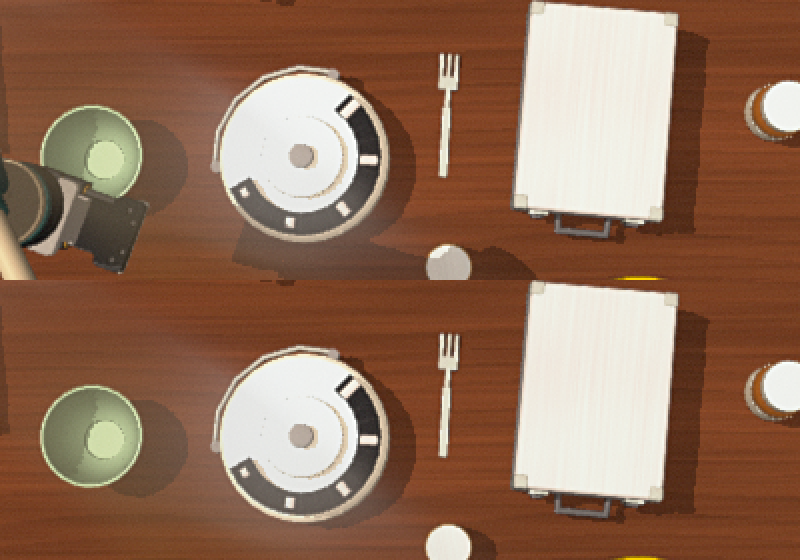

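After (top half) and before (bottom half) match: the lantern at about (302,156) and all bystanders in view are unmoved, and the hand is clear. I'll hand in.

```bash
python3 -c "
from plant import robot
print(robot.finish_job())"
```

```text
the job is handed in; nothing more can be done
None
```

I pressed the button about 5 mm (estimated from tip height and force), slid the fingertips over all five ribs from shortest to longest with the bar lightly pressed, took the hand away with nothing visibly moved, and handed the job in at about 15 s; the hand-in gave no verdict.

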